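# Slide the long spacer sleeve onto the stub axle

## Task

Two plain metal spacer sleeves stand on the bench. Slide the longer one down over the upright splined shaft of the stub axle until it stands fully home on the flange, keeping hold of it until it is down rather than dropping it, then let go. Leave the shorter sleeve where it stands.

Things in the scene. Friction and masses are not known exactly. Their poses are not given: they have to be found in the camera images.
- long_sleeve: The longer of two plain turned aluminium sleeves (straight tubes, open at both ends), standing upright on the bench, loose: 57 mm outside diameter, 47 mm bore, 125 mm long, about 0.3 kg. Both ends are alike. Origin at the centre of its lower end, z axis up along the bore.
- short_sleeve: The shorter sleeve, same 57 mm outside diameter and 47 mm bore but only 75 mm long, standing upright on the bench, loose. It is not wanted and stays. Origin at the centre of its lower end, z axis up along the bore. The two sleeves may stand in each other's place.
- stub_axle: Stub axle standing upright, its flange bolted to the bench (it cannot move): round flange 92 mm in diameter, its upper face 16 mm above the origin, carrying a shaft at most 39 mm in diameter (splined in its upper part) whose top is 158 mm above the origin. Origin at the centre of the flange's underside, on the bench; z axis up along the shaft. With the long sleeve home the shaft stands 17 mm out of its top.
Things that resemble listed ones, but are neither listed nor needed, are in the scene too. What is shaped like the stub_axle but pink is not meant.

How it is judged (in metres and radians):
On the way:
1. the long sleeve is round the shaft and, still held by the fingers, within 20 mm of the flange (horizontal distance between long_sleeve and stub_axle below 0.012 m and z of long_sleeve in the frame of stub_axle below 0.036 m and contact force between the fingers and long_sleeve above 0.5 N).
At the end, for the whole second after the job is handed in: The long sleeve is round the shaft of the stub axle (axes within 12 mm), its lower end within 10 mm of the flange's upper face, upright within 10 degrees, at rest and released; the short sleeve is within 30 mm of where it stood (horizontal distance between long_sleeve and stub_axle below 0.012 m and z of long_sleeve in the frame of stub_axle below 0.026 m and angle between long_sleeve's own z axis and vertical below 0.17 rad and linear speed of long_sleeve below 0.02 m/s and distance of short_sleeve from where it was at the start of the episode below 0.03 m); the robot touches nothing.
It fails at once if the short sleeve is moved more than 30 mm from where it stood (distance of short_sleeve from where it was at the start of the episode above 0.03 m).
It also fails if it takes over 48 s, if anything falls off the work surface, if the arm or the gripper's body presses on something with over 40 N, if the wrist force passes 120 N, or if a joint passes its speed limit or range.

## Robot

A 7-joint arm with a two-finger parallel gripper is mounted at the origin on the work surface; the furniture and walls round the work are solid. World frame = base frame: x ahead of the robot, y to its left, z up, the work surface at z = 0. Lengths are in mm, angles in rad, forces in N, time in s.
With the tool pointing down it reaches from about 400 to 875 mm from the base axis. Payload 4.4 kg.
Tool frame: the origin (TCP) lies at the very end of the fingers, on their centre line; the grasp point (between the pads) lies 19 mm behind it; z points along the fingers, x is the direction in which the jaws open and shut, and the axes are right-handed (so a half turn about z gives the same grasp; the last joint's range is limited). The gripper opens to 85 mm and grips with 20 to 120 N. Pads are 22 mm wide; open, the fingers measure 114 mm over their backs; the gripper's body (76 mm by 85 mm) begins 54 mm behind the grasp point. The pads swing forward as they close: fully open they stand 13 mm farther back than shut.
Start: joints at [-1.21, 0.628, 0.038, 1.517, -0.027, 0.996, -0.02], TCP at [269.052, 591.717, 198.013] pointing down, gripper open.
Joint ranges: [-3.06, 3.06], [-0.37, 2.12], [-1.25, 1.32], [0.18, 2.47], [-1.1, 4.24], [0.23, 1.98], [-2.94, 2.94]. Speed limits (rad/s): [2.57, 2.57, 3.14, 3.14, 3.14, 3.14, 3.14].

## Interface

Orientations are given as [roll, pitch, yaw] about the fixed x, y, z axes, in that order (R = Rz(yaw) Ry(pitch) Rx(roll)).
In Python, from cell import telemetry, get_image, get_calibration, ctrl gives the robot as it stands. The module is installed in compiled form; this text tells all that it offers.
- The arm moves only by the tool arm_command, never from a script. Its arguments are lists of equal length, an entry for each row: "rot": the turn, a rotation vector about the world's x, y, z in degrees, a list of three; "slide": the shift along the world's x, y, z in mm, a list of three; "gripper": the finger opening in mm, from 0 to 85.4. A call has 1 to 5 rows; each row shifts and turns the pose as measured when the row begins; what a row does not reach is not made up. A row lasts 1/12 s, in which the tool goes at most 41.7 mm and 7.16 degrees, less where a joint would pass 70% of its speed; a pose out of reach is approached as far as the arm can. A call with a gripper value outside its range is refused whole. The fingers move at their own pace and stop on an object; the grip force is fixed at half the most. Time passes only in rows, so rows that do not move let the fingers close. It gives the time, the measured TCP pose, the force and the opening at its end, in the units of the state.
- telemetry.read_state(): the state, without advancing time (a new reading comes with each control period).
- get_image(name): name is "side" or "top"; returns (picture, depth): 480x640x3 uint8, red, green, blue; 480x640 float32, mm along the optical axis (not along the pixel's ray), 0 where there is no reading.
- get_calibration(name): a dict with "fx", "fy", "cx", "cy" (pixels), "xyz" and "attitude" of the camera in the world. Camera axes: x right, y up, looking along -z (the intrinsics and any distortion apply to the point x, -y, -z); pixel columns grow to the right and rows downward; lengths in mm; the calibration is good to about 2 mm. A picture is of the moment at which its call begins. get_calibration takes no time and is no camera call.
- ctrl.finish_job(): hands the job in, once; it reports no verdict.
The state is a dict: "clock": time; "qpos": joint angles; "qd": joint speeds; "tau": joint torques, N m; "eef_pos": TCP position; "tool_rot": TCP orientation; "force": force on the tool from outside, world axes, zero at the start; "torque": the same for the moment, N m; "width": finger opening in mm.
Only numpy, scipy, OpenCV 4.12 (cv2) and the standard library are available. Lean on these libraries where they do the work, as an engineer would, in place of code of your own. Each camera call takes 0.05 s, during which the arm holds its last target.

## Working session

There is one attempt and no reset: what is moved stays moved. The work goes in short steps, Python scripts to look and compute and a tool call to move; the robot and the scene stay as the last step left them, time stands still between calls to the robot, and variables do not carry over. Pictures are saved under pics/ and viewed, and the job is handed in when it is done.

Besides the shell and the picture viewer there is one more tool, called after "Request:" as name(argument=value, ...), one argument or row to a line, values as JSON. arm_command: Moves the arm, as the interface text tells. Its arguments: {"type":"object","properties":{"rot":{"type":"array"},"slide":{"type":"array"},"gripper":{"type":"array"}},"required":["rot","slide","gripper"]}

```bash
mkdir -p pics
python3 - <<'E'
from cell import telemetry,get_image,get_calibration
import cv2,numpy as np
for n in("side","top"):
    p,d=get_image(n); np.savez(f"{n}0.npz",p=p,d=d); cv2.imwrite(f"pics/{n}0.png",p[:,:,::-1]); print(get_calibration(n))
print(telemetry.read_state())
E
```

```text
{'fx': 560.3134029427788, 'fy': 560.3134029427788, 'cx': 321.3746652950838, 'cy': 242.11207560894545, 'xyz': array([1174.9788678 ,  310.88270836,  753.10223199]), 'attitude': array([0.78577467, 0.01634447, 1.98439076])}
{'fx': 587.5320051475567, 'fy': 587.5320051475567, 'cx': 316.7032944938832, 'cy': 237.94533251941584, 'xyz': array([ 347.98742385,   19.16114195, 1172.89090731]), 'attitude': array([ 0.15241774, -0.00351265, -1.56791098])}
{'clock': 0.1, 'qpos': array([-1.20975212,  0.62926718,  0.03846292,  1.5182639 , -0.02696528,
        0.99628178, -0.01999012]), 'qd': array([-1.08670839e-03,  1.31269528e-04,  5.23864222e-04, -2.70904422e-03,
       -1.37871360e-03,  1.01251513e-03,  5.50197023e-05]), 'tau': array([ 3.52401883e-03, -5.64538836e+01,  1.23022456e+00, -1.93974817e+01,
        1.11477496e-02,  5.41873102e-03,  3.84352927e-05]), 'eef_pos': array([268.84063251, 591.12850529, 197.17396126]), 'tool_rot': array([3.14153524e+00, 1.70090305e-03, 1.14396625e+00]), 'force': array([ 0.82880019, -0.41184029, -0.12540552]), 'torque': array([0.03223588, 0.02587774, 0.04658398]), 'width': 85.54039031396141}
```

View pics/side0.png

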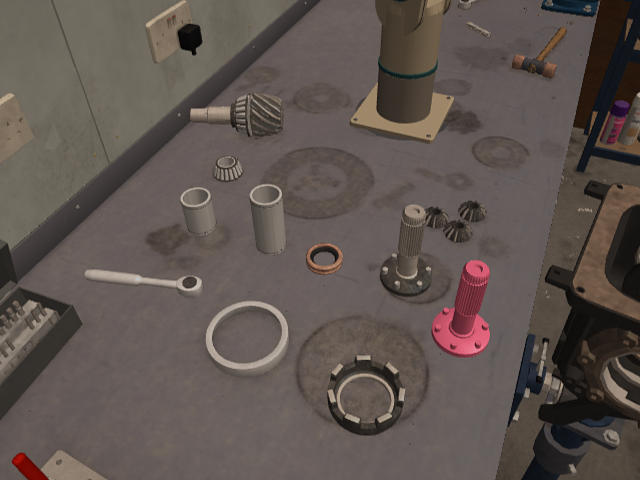

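View pics/top0.png

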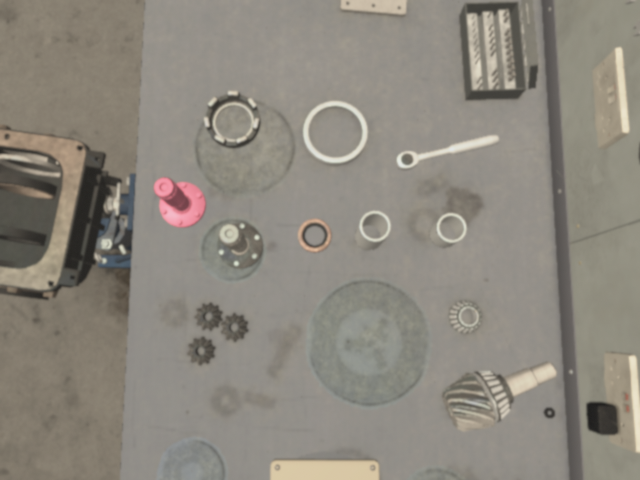

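Long sleeve candidates in side view: the tubes at (267,220), taller, and (198,212), shorter. Axle candidates: dark flange with steel shaft at (407,250), and the pink one at (465,310), which is excluded. I'll measure heights and check with a close crop.

```bash
cat > h.py <<'E'
import numpy as np,cv2
from scipy.spatial.transform import Rotation as R
from cell import get_calibration
def cloud(n,d):
    c=get_calibration(n); v,u=np.mgrid[:480,:640]
    P=np.stack([(u-c['cx'])/c['fx']*d,-(v-c['cy'])/c['fy']*d,-d],-1)
    W=P@R.from_euler('xyz',c['attitude']).as_matrix().T+c['xyz']; W[d<=0]=np.nan
    return W
def fitc(p):
    from scipy.optimize import least_squares
    s=least_squares(lambda q:np.hypot(p[:,0]-q[0],p[:,1]-q[1])-q[2],[*p[:,:2].mean(0),25],loss='soft_l1',f_scale=1.5).x
    return s.round(1)
E
python3 - <<'E'
from h import *
for n in("top","side"):
    z=np.load(n+"0.npz");W=cloud(n,z['d'].astype(float))
    rois={"top":dict(A=(355,205,395,260),B=(430,208,472,260),ax=(212,215,268,275),bench=(280,180,320,210)),
     "side":dict(A=(245,180,290,260),B=(178,185,218,240),ax=(378,200,436,298),bench=(290,190,350,230))}[n]
    for k,(a,b,c,e) in rois.items():
        p=W[b:e,a:c].reshape(-1,3);p=p[np.isfinite(p[:,2])]
        if k=="bench": print(n,k,np.median(p[:,2]));continue
        h=np.percentile(p[:,2],99)
        if k!="ax":
            q=p[p[:,2]>h-4]; print(n,k,"top z",h.round(1),"rim",fitc(q),"minmax mid",((q.max(0)+q.min(0))/2).round(1),len(q), "wall",fitc(p[(p[:,2]>15)&(p[:,2]<h-8)]))
        else:
            q=p[p[:,2]>h-5];print(n,k,h.round(1),"shaft top mid",((q.max(0)+q.min(0))/2).round(1),q.mean(0).round(1),len(q))
            q=p[(p[:,2]>11)&(p[:,2]<19)];print("flange",((q.max(0)+q.min(0))/2).round(1),(q.max(0)-q.min(0)).round(1),len(q)); 
            q=p[(p[:,2]>60)&(p[:,2]<150)];print("shaft wall",fitc(q))
    p=z['p'][:,:,::-1]
    a,b,c,e=(170,170,450,300) if n=="side" else (190,190,490,290)
    cv2.imwrite(f"pics/crop_{n}.png",cv2.resize(p[b:e,a:c],None,fx=2.6,fy=2.6,interpolation=2))
E
```

```text
top A top z 127.5 rim [532.4 -88.6  25.7] minmax mid [533.  -88.7 126.9] 183 wall [530.3 -87.5  25.8]
top B top z 77.5 rim [ 538.4 -238.7   25.7] minmax mid [ 538.6 -238.2   77.7] 171 wall [ 537.2 -237.    25.7]
top ax 159.7 shaft top mid [512.2 169.8 158.9] [512.  169.7 157.7] 273
flange [511.7 169.6  15. ] [88.6 89.4  7.9] 770
shaft wall [513.2 170.5  19.2]
top bench -0.17772504490881147
side A top z 125.8 rim [534.5 -87.7  25.7] minmax mid [534.1 -88.1 125.4] 228 wall [535.2 -87.3  26.1]
side B top z 76.1 rim [ 540.7 -238.1   25.9] minmax mid [ 540.1 -239.5   75.2] 193 wall [ 541.3 -237.4   26. ]
side ax 158.2 shaft top mid [513.4 170.6 156.7] [515.4 171.  156.8] 293
flange [446.8 171.3  15. ] [225.4  88.8   7.9] 948
shaft wall [511.8 170.1  19.2]
side bench 0.08105136712373451
```

View pics/crop_side.png

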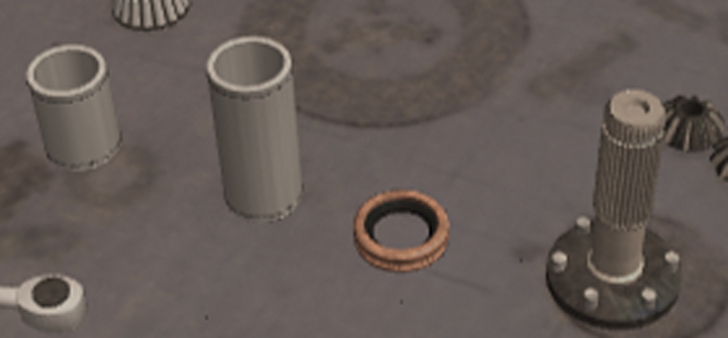

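A is the long sleeve: height about 126, centre about (533,-88). B is the short one at (539,-238), height 76. The grey axle is at (512.5,170), top 158. The crop shows the taller tube at (250,130), the shorter at (75,105) and the grey splined shaft at (632,180). Plan: grip near the sleeve's top, about 105 above its lower end, so the gripper body clears the shaft end.

Request:
arm_command(
  rot=[
    [0,0,0],
    [0,0,-5],
    [0,0,-5],
    [0,0,-5],
    [0,0,-5],
  ],
  slide=[
    [0,0,35],
    [13,-30,20],
    [14,-36,0],
    [14,-36,0],
    [14,-36,0],
  ],
  gripper=[85,85,85,85,85],
)

```text
clock: 0.52
eef_pos: [316.7, 456.5, 249.4]
tool_rot: [-3.133, 0.005, 0.798]
force: [1.2, 0.3, -0.1]
width: 85.1
```

Request:
arm_command(
  rot=[
    [0,0,-4],
    [0,0,-4],
    [0,0,-4],
    [0,0,-4],
    [0,0,-4],
  ],
  slide=[
    [14,-36,0],
    [14,-36,0],
    [14,-36,0],
    [14,-36,0],
    [14,-36,0],
  ],
  gripper=[85,85,85,85,85],
)

```text
clock: 0.93
eef_pos: [387.0, 267.1, 248.8]
tool_rot: [-3.133, 0.006, 0.432]
force: [1.4, 0.3, -0.0]
width: 84.9
```

Request:
arm_command(
  rot=[
    [0,0,-4],
    [0,0,-4],
    [0,0,-4],
    [0,0,-4],
    [0,0,-4],
  ],
  slide=[
    [14,-36,0],
    [14,-36,0],
    [14,-36,0],
    [14,-36,0],
    [14,-36,0],
  ],
  gripper=[85,85,85,85,85],
)

```text
clock: 1.35
eef_pos: [457.1, 77.6, 248.6]
tool_rot: [-3.132, 0.007, 0.067]
force: [1.0, 0.5, -0.0]
width: 85.0
```

Request:
arm_command(
  rot=[
    [0,0,-3],
    [0,0,-3],
    [0,0,-3],
    [0,0,-3],
    [0,0,-1],
  ],
  slide=[
    [15,-33,0],
    [15,-33,0],
    [15,-33,0],
    [15,-33,0],
    [14,-28,0],
  ],
  gripper=[85,85,85,85,85],
)

```text
clock: 1.77
eef_pos: [531.3, -92.8, 248.1]
tool_rot: [-3.132, 0.009, -0.176]
force: [0.2, 0.1, 0.2]
width: 84.8
```

Request:
arm_command(
  rot=[
    [0,0,0],
    [0,0,0],
  ],
  slide=[
    [0,0,0],
    [0,0,0],
  ],
  gripper=[85,85],
)

```text
clock: 1.93
eef_pos: [532.7, -101.9, 247.6]
tool_rot: [-3.138, 0.007, -0.188]
force: [-0.8, 0.9, 0.3]
width: 84.9
```

Request:
arm_command(
  rot=[
    [-0.2,-0.4,0],
    [0,0,0],
    [0,0,0],
  ],
  slide=[
    [0,14,0],
    [0,0,-30],
    [0,0,-30],
  ],
  gripper=[85,85,85],
)

```text
clock: 2.18
eef_pos: [536.3, -88.0, 190.9]
tool_rot: [-3.139, -0.012, -0.189]
force: [0.3, 0.3, -0.6]
width: 84.8
```

Request:
arm_command(
  rot=[
    [0,0,0],
    [0,0,0],
  ],
  slide=[
    [0,0,0],
    [0,0,0],
  ],
  gripper=[85,85],
)

```text
clock: 2.35
eef_pos: [532.0, -83.9, 186.5]
tool_rot: [-3.138, -0.001, -0.185]
force: [-0.1, 0.3, 0.5]
width: 84.9
```

Run:
```python
from cell import telemetry,get_image
import cv2
print(telemetry.read_state()['eef_pos'],telemetry.read_state()['tool_rot'])
p,d=get_image("side"); cv2.imwrite("pics/side1.png",p[:,:,::-1])
```

```text
[531.96046929 -83.85295728 186.50287026] [-3.13801698e+00 -1.38169476e-03 -1.84689912e-01]
```

View pics/side1.png

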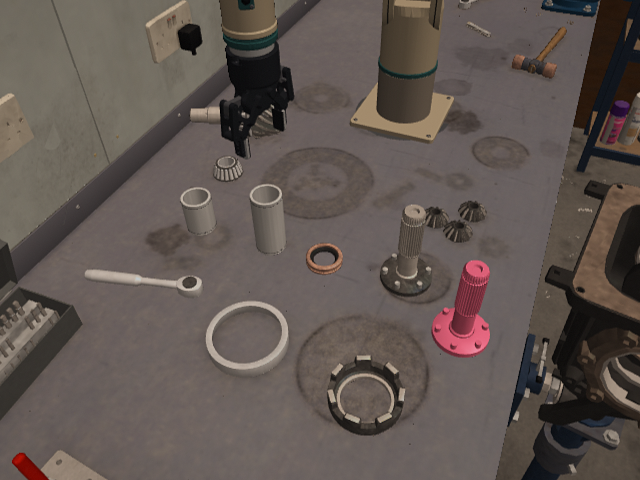

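The gripper hangs above and behind the sleeve, with fingertips at about (243,152) and (281,128). I'll check that against the projected pose.

Run:
```python
from h import *
def proj(n,w):
    c=get_calibration(n);q=R.from_euler('xyz',c['attitude']).as_matrix().T@(np.array(w)-c['xyz'])
    return (c['cx']+c['fx']*q[0]/-q[2],c['cy']-c['fy']*q[1]/-q[2])
t=np.array([532,-84,186.5]);x=np.array([np.cos(-.185),np.sin(-.185),0])
for s in(-50,0,50):print(s,proj("side",t+s*x))
print(proj("side",[533,-88,125]),proj("side",[512,170,158]))
```

```text
-50 (np.float64(282.98308550988946), np.float64(151.03511222741577))
0 (np.float64(264.82537371820314), np.float64(165.9865753842169))
50 (np.float64(245.50370892052652), np.float64(181.89646329656892))
(np.float64(265.6200072547055), np.float64(194.18329002557397)) (np.float64(414.17831016099655), np.float64(210.69634070977042))
```

Run:
```python
from h import *
from cell import get_image
for n in("side","top"):
    p,d=get_image(n);W=cloud(n,d.astype(float));np.savez(n+"1.npz",p=p,d=d)
    m=(abs(W[...,0]-532)<110)&(abs(W[...,1]+84)<80)&(W[...,2]>140)
    q=W[m];
    if len(q):
        print(n,len(q),q.min(0).round(1),q.max(0).round(1),np.percentile(q[:,2],[0,1,5,20]))
        for lo in range(150,300,10):
            s=q[(q[:,2]>lo)&(q[:,2]<lo+10)]
            if len(s):print(lo,len(s),s.min(0).round(),s.max(0).round())
    a,b,c,e=(200,60,320,270) if n=="side" else (280,160,480,320)
    cv2.imwrite(f"pics/c1_{n}.png",cv2.resize(p[b:e,a:c,::-1],None,fx=2.8,fy=2.8,interpolation=2))
```

```text
side 7749 [ 459.5 -121.5  231.7] [608.3 -45.3 477.3] [231.7025499  241.4790776  261.51090701 305.43752947]
230 64 [ 486. -100.  232.] [585. -64. 240.]
240 148 [ 475. -100.  240.] [590. -63. 250.]
250 154 [ 477. -102.  250.] [591. -64. 260.]
260 150 [ 481. -102.  260.] [588. -63. 270.]
270 121 [463. -89. 270.] [604. -60. 280.]
280 329 [ 460. -109.  280.] [608. -58. 290.]
290 377 [ 461. -109.  290.] [607. -58. 300.]
top 10922 [ 422.  -137.6  557.8] [582.9  -4.  736.3] [557.76378642 594.74329779 603.79544188 627.55590927]
```

View pics/c1_side.png

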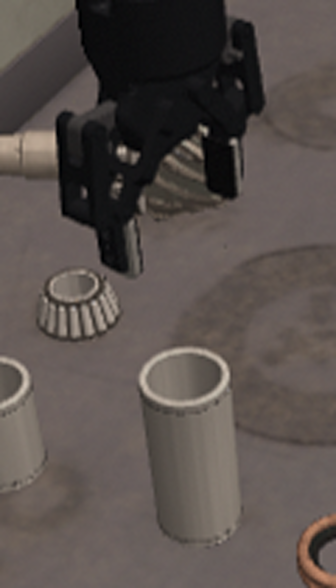

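View pics/c1_top.png

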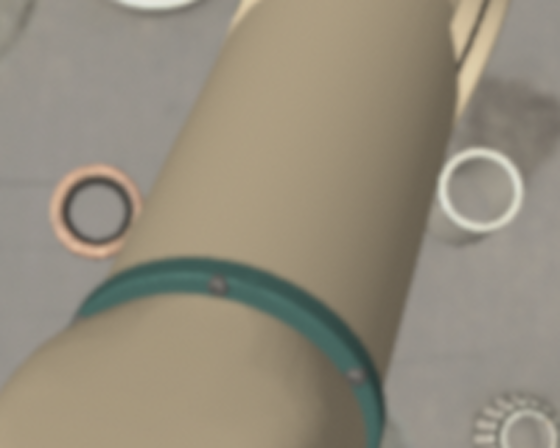

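The depth puts the fingertips at z≈232, against a reported 186 (about 200 expected with the jaws open). I'll recheck the state and image for a timing or pose discrepancy before descending.

Run:
```python
from h import *
from cell import get_image,telemetry
for i in range(2):
    s=telemetry.read_state();print(s['clock'],s['eef_pos'],s['qpos'].round(4),s['qd'].round(3))
    p,d=get_image("side");W=cloud("side",d.astype(float))
    m=(abs(W[...,0]-532)<110)&(abs(W[...,1]+84)<80)&(W[...,2]>140)
    q=W[m];print(np.sort(q[:,2])[[0,20,60]])
    # per-finger lowest
    for sgn in(-1,1):
        f=q[(np.sign(q[:,0]-535)==sgn)&(q[:,2]<275)];k=f[f[:,2].argsort()[:15]];print(sgn,k.mean(0).round(1),f.min(0).round(),f.max(0).round())
```

```text
2.5 [533.16446895 -84.48458383 187.74552978] [-0.2075  0.5194  0.4721  1.8517 -0.3134  0.8392  0.2369] [ 0.005 -0.006  0.008 -0.011 -0.001 -0.01   0.003]
[233.14647793 236.59904106 240.77346643]
-1 [490.7 -77.1 235.5] [477. -88. 233.] [495. -63. 275.]
1 [581.8 -90.2 236.3] [ 574. -103.  234.] [592. -81. 275.]
2.55 [533.46687873 -84.87632956 187.988285  ] [-0.2072  0.5192  0.4725  1.8514 -0.3135  0.8389  0.237 ] [ 0.005 -0.002  0.004 -0.002 -0.002 -0.006  0.   ]
[233.28225485 236.87225034 241.40566326]
-1 [490.5 -77.2 235.5] [478. -89. 233.] [496. -64. 275.]
1 [581.1 -89.7 237.1] [ 576. -103.  234.] [591. -81. 275.]
```

Stable: the camera puts the open fingertips about 32 mm above what the reported pose implies, while x and y agree. The sleeve was measured with the same camera, so I'll descend relative to the camera and recheck above the rim.

Request:
arm_command(
  rot=[
    [0,0,0],
    [0,0,0],
    [0,0,0],
    [0,0,0],
    [0,0,0],
  ],
  slide=[
    [-0.5,-3.5,-25],
    [0,0,-25],
    [0,0,-25],
    [0,0,0],
    [0,0,0],
  ],
  gripper=[85,85,85,85,85],
)

```text
clock: 3.02
eef_pos: [539.1, -90.1, 117.8]
tool_rot: [-3.137, -0.021, -0.186]
force: [-0.9, 0.5, 0.1]
width: 84.7
```

```bash
cat > look.py <<'E'
from h import *
from cell import get_image,telemetry
import sys
tag,a,b,c,e=sys.argv[1],*map(int,sys.argv[2:6])
p,d=get_image("side");np.savez("last.npz",p=p,d=d);W=cloud("side",d.astype(float))
s=telemetry.read_state();t=s['eef_pos'];print(s['clock'],t.round(1),s['tool_rot'].round(4),s['force'].round(1),round(s['width'],1))
m=(abs(W[...,0]-t[0])<90)&(abs(W[...,1]-t[1])<60)&(W[...,2]>t[2]+10)&(p.max(-1)<60)
q=W[m]
for sgn in(-1,1):
    f=q[(np.sign(q[:,0]-t[0])==sgn)&(abs(q[:,0]-t[0])>25)&(q[:,2]<t[2]+87)]
    if len(f):
        k=f[f[:,2].argsort()[:15]];print(sgn,k.mean(0).round(1),f.min(0).round(1),f.max(0).round(1))
cv2.imwrite(f"pics/{tag}.png",cv2.resize(p[b:e,a:c,::-1],None,fx=3,fy=3,interpolation=2))
E
python3 look.py s2 180 80 340 270
```

```text
3.0667 [538.9 -89.9 117.9] [-3.1367 -0.0206 -0.1854] [-0.8  0.1 -0.3] 84.8
-1 [495.8 -83.5 165.3] [483.  -94.4 162.7] [501.  -68.5 204.7]
1 [588.6 -95.  173.6] [ 580.3 -107.9  168.8] [595.6 -86.6 204.1]
```

View pics/s2.png

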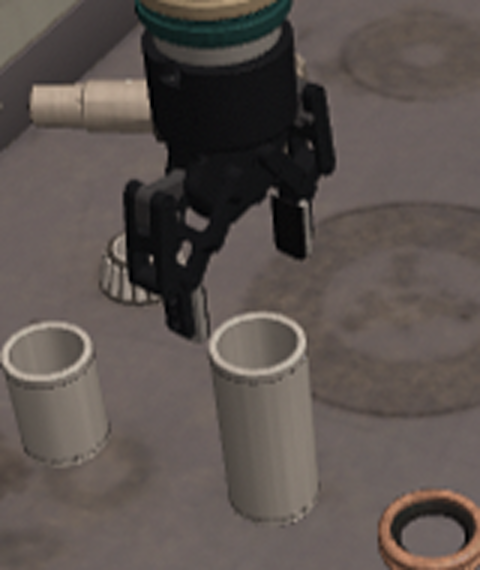

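Fingertips are at (200,335) and (300,255) in the crop, still well above the rim at (258,345), and the offset is constant. Straightening and settling, then down slowly.

Request:
arm_command(
  rot=[
    [-0.2,1.1,0],
    [0,0,0],
    [0,0,0],
  ],
  slide=[
    [-5.5,2,0],
    [0,0,0],
    [0,0,0],
  ],
  gripper=[85,85,85],
)

```text
clock: 3.32
eef_pos: [535.4, -88.3, 121.9]
tool_rot: [3.139, -0.007, -0.185]
force: [-0.4, -0.3, 0.7]
width: 85.1
```

Request:
arm_command(
  rot=[
    [0.1,0.4,0],
    [0,0,0],
    [0,0,0],
    [0,0,0],
    [0,0,0],
  ],
  slide=[
    [-3,0,-8],
    [0,0,-8],
    [0,0,-8],
    [0,0,0],
    [0,0,0],
  ],
  gripper=[85,85,85,85,85],
)

```text
clock: 3.73
eef_pos: [533.6, -88.0, 97.4]
tool_rot: [3.14, -0.002, -0.184]
force: [-0.1, 0.0, -0.7]
width: 85.0
```

```bash
python3 look.py s3 180 100 340 290
```

```text
3.7833 [533.3 -88.   97.3] [ 3.1403e+00 -1.9000e-03 -1.8440e-01] [ 1.3  1.2 -1.3] 85.5
-1 [491.5 -81.1 146. ] [479.1 -92.1 143.1] [496.3 -67.9 184.3]
1 [585.1 -92.9 153. ] [ 577.2 -106.4  146.6] [592.4 -84.7 184.2]
```

View pics/s3.png

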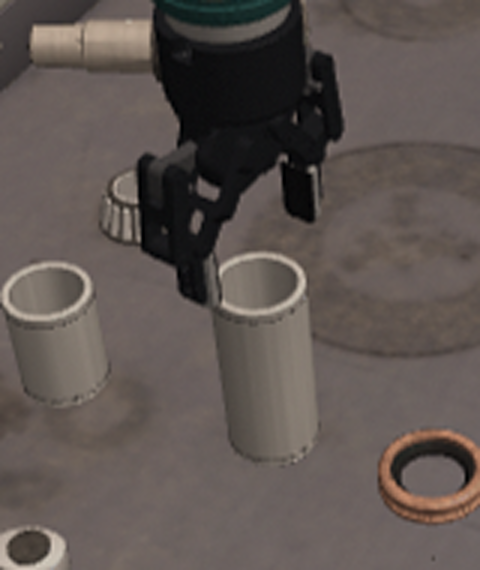

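Tips straddle the sleeve: near finger at (200,300), far at (300,215), still about 20 mm above the rim. Going down.

Request:
arm_command(
  rot=[
    [0.1,0.1,0],
    [0,0,0],
    [0,0,0],
    [0,0,0],
    [0,0,0],
  ],
  slide=[
    [-1.5,0,-8],
    [0,0,-8],
    [0,0,-8],
    [0,0,-8],
    [0,0,0],
  ],
  gripper=[85,85,85,85,85],
)

```text
clock: 4.2
eef_pos: [531.6, -88.1, 62.0]
tool_rot: [-3.141, 0.0, -0.185]
force: [-0.2, -0.2, 0.1]
width: 85.2
```

Request:
arm_command(
  rot=[
    [0,0,0],
    [0,0,0],
    [0,0,0],
  ],
  slide=[
    [0,0,0],
    [0,0,0],
    [0,0,0],
  ],
  gripper=[85,85,85],
)

```text
clock: 4.45
eef_pos: [531.0, -88.3, 60.9]
tool_rot: [3.141, 0.002, -0.185]
force: [-0.2, 0.1, 0.1]
width: 85.1
```

```bash
python3 look.py s4 180 100 340 290
```

```text
4.5 [531.  -88.2  61. ] [ 3.1415e+00  1.9000e-03 -1.8500e-01] [ 0.2 -0.2 -0.3] 85.3
-1 [488.9 -80.9 110. ] [476.5 -91.9 106.7] [493.3 -69.2 148. ]
1 [579.1 -94.7 114.9] [ 560.  -106.3  100.3] [589.5 -84.1 147.6]
```

View pics/s4.png

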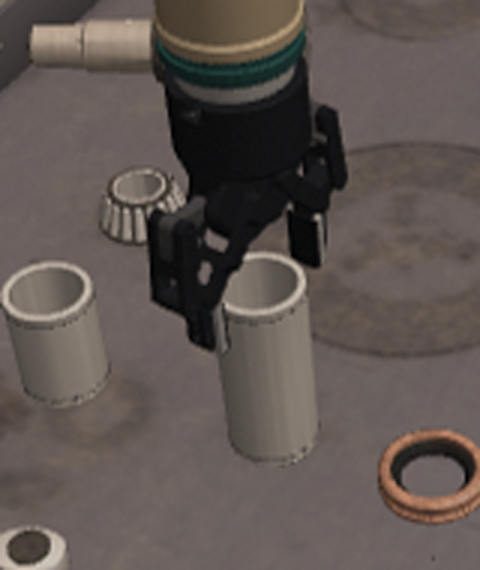

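Fingers are either side of the rim, with the tips about 18 mm below it. A little deeper, then close.

Request:
arm_command(
  rot=[
    [0,0,0],
    [0,0,0],
    [0,0,0],
    [0,0,0],
    [0,0,0],
  ],
  slide=[
    [0.5,0,-9],
    [0,0,0],
    [0,0,0],
    [0,0,0],
    [0,0,0],
  ],
  gripper=[85,85,70,62,54],
)

```text
clock: 4.92
eef_pos: [532.6, -88.3, 52.1]
tool_rot: [-3.141, -0.0, -0.185]
force: [-1.5, -0.2, 4.8]
width: 55.3
```

Request:
arm_command(
  rot=[
    [0,0,0],
    [0,0,0],
    [0,0,0],
    [0,0,0],
    [0,0,0],
  ],
  slide=[
    [0,0,0],
    [0,0,0],
    [0,0,0],
    [0,0,0],
    [0,0,0],
  ],
  gripper=[40,40,40,40,40],
)

```text
clock: 5.33
eef_pos: [532.5, -88.3, 52.2]
tool_rot: [-3.141, -0.0, -0.184]
force: [0.7, 0.1, -0.8]
width: 54.9
```

```bash
python3 look.py s5 180 100 340 290
```

```text
5.3833 [532.6 -88.3  52.2] [-3.1415e+00 -4.0000e-04 -1.8450e-01] [ 0.5 -0.3 -0.3] 55.3
-1 [497.6 -77.8 115.6] [482.9 -93.5 103.7] [507.5 -66.4 139.1]
1 [568.3 -90.7  97.9] [ 559.4 -109.8   89.1] [590.3 -80.8 139.2]
```

View pics/s5.png

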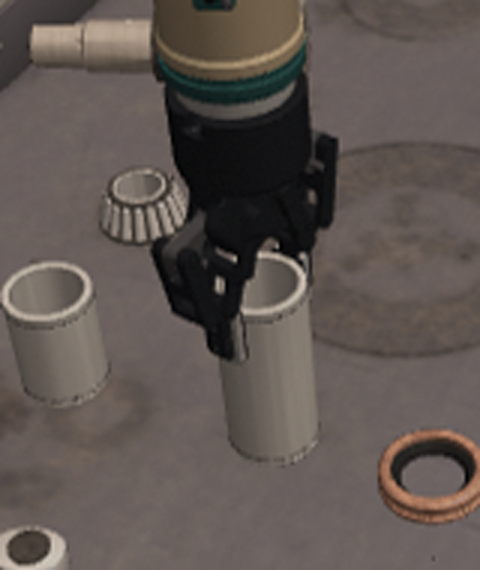

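Gripped: opening 55 on a 57 mm tube, pads on its upper end at (225,340). Lifting.

Request:
arm_command(
  rot=[
    [0,0,0],
    [0,0,0],
    [0,0,0],
    [0,0,0],
    [0,0,0],
  ],
  slide=[
    [0,0,10],
    [0,0,20],
    [0,0,20],
    [0,0,20],
    [0,0,20],
  ],
  gripper=[40,40,40,40,40],
)

```text
clock: 5.8
eef_pos: [526.1, -87.0, 141.9]
tool_rot: [3.141, 0.014, -0.185]
force: [0.8, 0.2, -3.7]
width: 55.1
```

Request:
arm_command(
  rot=[
    [0,0,0],
    [0,0,0],
    [0,0,0],
    [0,0,0],
    [0,0,0],
  ],
  slide=[
    [0,0,25],
    [0,0,25],
    [0,0,25],
    [0,0,15],
    [0,0,0],
  ],
  gripper=[40,40,40,40,40],
)

```text
clock: 6.22
eef_pos: [524.7, -87.3, 241.6]
tool_rot: [3.141, 0.011, -0.187]
force: [0.1, 0.1, -4.1]
width: 55.4
```

Request:
arm_command(
  rot=[
    [0,0,0],
  ],
  slide=[
    [0,0,0],
  ],
  gripper=[40],
)

```text
clock: 6.3
eef_pos: [524.5, -87.1, 242.1]
tool_rot: [-3.141, 0.01, -0.187]
force: [-0.0, 0.2, -3.8]
width: 55.0
```

```bash
python3 look.py s6 140 0 400 190
```

```text
6.35 [524.5 -87.2 241.9] [-3.1414  0.0106 -0.1871] [-0.  -0.3 -2.7] 55.1
-1 [488.4 -72.9 302.3] [473.8 -95.6 292.3] [499.2 -65.6 328.8]
1 [561.  -91.9 285.3] [ 552.  -111.2  281.1] [586.8 -79.2 328.8]
```

View pics/s6.png

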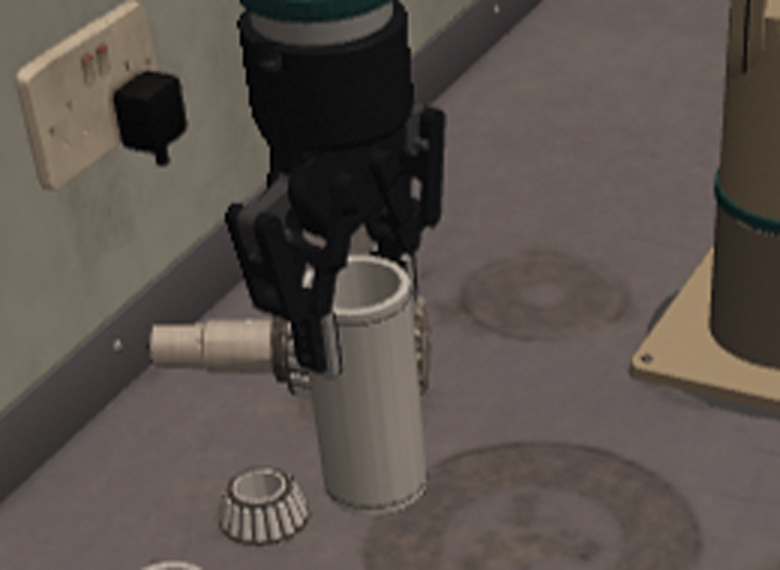

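The sleeve is held upright, its lower end at (375,500) in the crop, z≈190. Traversing to the grey axle.

Request:
arm_command(
  rot=[
    [0,-0.5,0],
    [0,0,0],
    [0,0,0],
    [0,0,0],
    [0,0,0],
  ],
  slide=[
    [-1,15,0],
    [-1,25,0],
    [-1,25,0],
    [-1,25,0],
    [-1,25,0],
  ],
  gripper=[40,40,40,40,40],
)

```text
clock: 6.77
eef_pos: [513.8, 23.0, 235.9]
tool_rot: [3.135, 0.011, -0.203]
force: [0.1, 1.3, -3.2]
width: 54.9
```

Request:
arm_command(
  rot=[
    [0,0,0],
    [0,0,0],
    [0,0,0],
    [0,0,0],
    [0,0,0],
  ],
  slide=[
    [-1,25,0],
    [-1,25,0],
    [-1,25,0],
    [-1,25,0],
    [-1,20,0],
  ],
  gripper=[40,40,40,40,40],
)

```text
clock: 7.18
eef_pos: [501.3, 149.0, 227.6]
tool_rot: [3.128, 0.026, -0.203]
force: [0.7, -0.0, -3.5]
width: 54.9
```

Request:
arm_command(
  rot=[
    [0,0,0],
    [0,0,0],
    [0,0,0],
  ],
  slide=[
    [0,0,0],
    [0,0,0],
    [0,0,0],
  ],
  gripper=[40,40,40],
)

```text
clock: 7.43
eef_pos: [497.1, 155.5, 222.6]
tool_rot: [3.126, 0.035, -0.193]
force: [0.3, -0.1, -3.0]
width: 55.2
```

Request:
arm_command(
  rot=[
    [0.5,-1,0],
    [0.4,-0.9,0],
    [0,0,0],
    [0,0,0],
  ],
  slide=[
    [5,4,10],
    [5,4,5],
    [0,0,0],
    [0,0,0],
  ],
  gripper=[40,40,40,40],
)

```text
clock: 7.77
eef_pos: [507.8, 160.1, 238.0]
tool_rot: [-3.136, 0.004, -0.199]
force: [-0.5, 0.5, -3.4]
width: 55.3
```

Request:
arm_command(
  rot=[
    [-0.2,-0.2,0],
    [0,0,0],
    [0,0,0],
    [0,0,0],
  ],
  slide=[
    [4,9,0],
    [0,0,0],
    [0,0,0],
    [0,0,0],
  ],
  gripper=[40,40,40,40],
)

```text
clock: 8.1
eef_pos: [512.9, 168.9, 238.8]
tool_rot: [-3.138, -0.002, -0.201]
force: [-0.2, -0.3, -3.0]
width: 55.0
```

```bash
cat > rel.py <<'E'
from h import *
from cell import get_image,telemetry
import sys
tag=sys.argv[1]
s=telemetry.read_state();print(s['clock'],s['eef_pos'].round(1),s['tool_rot'].round(4),s['force'].round(1),round(s['width'],1))
p,d=get_image("side");W=cloud("side",d.astype(float));t=s['eef_pos']
zb=t[2]-52
g=(p.max(-1)>75)
q=W[g&np.isfinite(W[...,2])];q=q[(np.hypot(q[:,0]-t[0],q[:,1]-t[1])<40)]
for lo in np.arange(zb-20,zb+130,15):
    b=q[(q[:,2]>max(lo,20))&(q[:,2]<lo+15)]
    if len(b)>20:
        from scipy.optimize import least_squares
        r=[least_squares(lambda c:np.hypot(b[:,0]-c[0],b[:,1]-c[1])-rr,[512,170],loss='soft_l1') for rr in(19.2,28.5)]
        print(round(lo-zb),round(lo),len(b),[(x.x.round(1),round(float(np.median(abs(x.fun))),1)) for x in r])
print("sleeve minz",np.sort(q[(q[:,2]>zb-10)][:,2])[:5])
a,b,c,e=(330,20,500,300)
cv2.imwrite(f"pics/{tag}.png",cv2.resize(p[b:e,a:c,::-1],None,fx=2.1,fy=2.1,interpolation=2))
E
python3 rel.py s7
```

```text
8.1 [512.9 168.9 238.8] [-3.1382e+00 -1.7000e-03 -2.0090e-01] [-0.2 -0.3 -3. ] 55.0
-5 182 134 [(array([550.3, 189.6]), 4.0), (array([512.8, 168.6]), 0.6)]
10 197 256 [(array([552. , 182.6]), 4.9), (array([512.8, 168.5]), 0.6)]
25 212 260 [(array([552.7, 182.1]), 5.0), (array([512.9, 168.6]), 0.6)]
40 227 267 [(array([552.3, 183.1]), 4.9), (array([512.8, 168.5]), 0.6)]
55 242 279 [(array([551.9, 184. ]), 4.6), (array([512.8, 168.4]), 0.7)]
70 257 281 [(array([551.9, 184.3]), 4.7), (array([512.6, 168.5]), 0.6)]
85 272 226 [(array([519.2, 175.6]), 1.1), (array([514.2, 167.1]), 1.1)]
100 287 320 [(array([515.4, 177.4]), 3.5), (array([516.7, 165.2]), 1.4)]
115 302 315 [(array([514.8, 177.5]), 2.9), (array([515. , 165.9]), 1.5)]
sleeve minz [185.66535699 185.84635311 186.09534747 186.94356571 187.01390715]
```

View pics/s7.png

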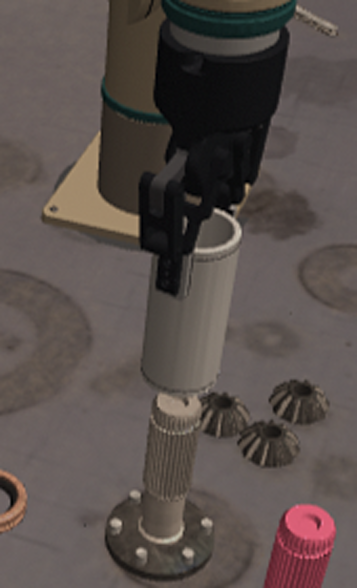

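The sleeve hangs plumb at (512.8,168.5) just above the shaft. In the same camera the shaft is at (511.8,170.1), so I shift by (-1,+1.6) and descend slowly.

Request:
arm_command(
  rot=[
    [-0.2,0.1,0],
    [0,0,0],
    [0,0,0],
    [0,0,0],
    [0,0,0],
  ],
  slide=[
    [-1,1.5,-5],
    [0,0,-5],
    [0,0,-5],
    [0,0,0],
    [0,0,0],
  ],
  gripper=[40,40,40,40,40],
)

```text
clock: 8.57
eef_pos: [510.9, 169.9, 221.3]
tool_rot: [3.139, 0.001, -0.201]
force: [-0.3, -0.5, -2.6]
width: 54.8
```

```bash
python3 rel.py s8
```

```text
8.5667 [510.9 169.9 221.3] [ 3.1391e+00  1.1000e-03 -2.0120e-01] [-0.3 -0.5 -2.6] 54.8
-20 149 119 [(array([510.9, 169.7]), 1.0), (array([501.2, 166.3]), 1.3)]
-5 164 135 [(array([548.1, 189.4]), 4.5), (array([510.8, 169.3]), 0.5)]
10 179 230 [(array([550.4, 182.9]), 5.0), (array([510.8, 169.3]), 0.6)]
25 194 263 [(array([550. , 182.8]), 5.3), (array([510.7, 169.5]), 0.5)]
40 209 258 [(array([550.7, 183.6]), 4.5), (array([510.7, 169.5]), 0.6)]
55 224 264 [(array([549.5, 184.6]), 5.0), (array([510.8, 169.4]), 0.6)]
70 239 264 [(array([549.8, 184.8]), 4.8), (array([510.7, 169.5]), 0.6)]
85 254 234 [(array([517.6, 176.8]), 1.3), (array([513.6, 167.6]), 1.3)]
100 269 304 [(array([514.2, 178.4]), 3.5), (array([514.7, 166.4]), 1.3)]
115 284 284 [(array([513.3, 178.7]), 3.0), (array([513.3, 167.1]), 1.5)]
sleeve minz [159.55397225 168.67683156 169.03512958 169.1935007  169.28068186]
```

Request:
arm_command(
  rot=[
    [0.1,0,0],
    [0,0,0],
    [0,0,0],
    [0,0,0],
    [0,0,0],
  ],
  slide=[
    [0.8,0.5,-6],
    [0,0,-6],
    [0.3,0,-6],
    [0,0,-6],
    [0,0,0],
  ],
  gripper=[40,40,40,40,40],
)

```text
clock: 9.03
eef_pos: [512.1, 170.4, 194.9]
tool_rot: [3.141, 0.001, -0.201]
force: [-0.2, 0.1, -3.6]
width: 55.2
```

Request:
arm_command(
  rot=[
    [0,0,0],
    [0,0,0],
    [0,0,0],
    [0,0,0],
    [0,0,0],
  ],
  slide=[
    [-0.3,0,-8],
    [0,0,-8],
    [0,0,-8],
    [0,0,-8],
    [0,0,0],
  ],
  gripper=[40,40,40,40,40],
)

```text
clock: 9.45
eef_pos: [511.6, 170.3, 159.1]
tool_rot: [3.141, 0.002, -0.201]
force: [-0.6, 0.1, -3.0]
width: 55.3
```

```bash
python3 rel.py s9
```

```text
9.45 [511.6 170.3 159.1] [ 3.1408e+00  1.8000e-03 -2.0140e-01] [-0.6  0.1 -3. ] 55.3
-20 87 80 [(array([512.2, 170.7]), 0.8), (array([502.2, 167.7]), 1.5)]
-5 102 119 [(array([550.5, 185.6]), 5.0), (array([511.2, 169.8]), 0.6)]
10 117 208 [(array([551.3, 183.1]), 5.0), (array([511.4, 169.7]), 0.6)]
25 132 219 [(array([550.8, 182.7]), 5.3), (array([511.5, 169.6]), 0.5)]
40 147 223 [(array([550.9, 182.4]), 5.5), (array([511.4, 169.8]), 0.6)]
55 162 241 [(array([551.1, 182.6]), 5.1), (array([511.5, 169.8]), 0.6)]
70 177 234 [(array([549.9, 186. ]), 4.7), (array([511.3, 169.8]), 0.6)]
85 192 215 [(array([516.9, 177.7]), 1.8), (array([514.9, 167.1]), 1.6)]
100 207 253 [(array([514.7, 178.8]), 3.4), (array([515.3, 166.8]), 1.3)]
115 222 275 [(array([513.6, 178.9]), 3.1), (array([514.1, 167.4]), 1.6)]
sleeve minz [ 97.12650246  98.07354715  99.10416326 107.27815947 107.28787135]
```

View pics/s9.png

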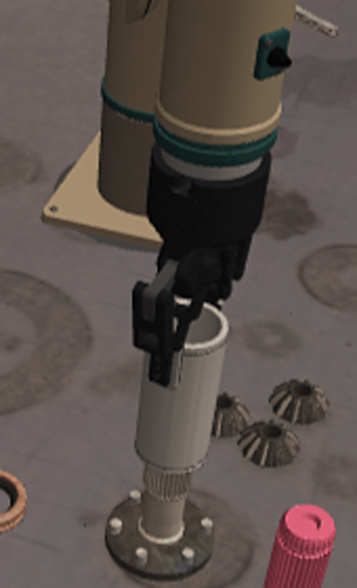

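The sleeve is on the shaft, concentric within 1 mm, lower rim at (178,460) with the splines showing below it and no contact force. Continuing down.

Request:
arm_command(
  rot=[
    [0,0,0],
    [0,0,0],
    [0,0,0],
    [0,0,0],
    [0,0,0],
  ],
  slide=[
    [0.5,0.3,-9],
    [0,0,-9],
    [0.3,0,-9],
    [0,0,-9],
    [0,0,-9],
  ],
  gripper=[40,40,40,40,40],
)

```text
clock: 9.92
eef_pos: [515.0, 171.2, 112.6]
tool_rot: [-3.139, -0.004, -0.201]
force: [1.0, -0.0, -3.4]
width: 54.9
```

Request:
arm_command(
  rot=[
    [0,0,0],
    [0,0,0],
    [0,0,0],
    [0,0,0],
    [0,0,0],
  ],
  slide=[
    [0,0,-7],
    [0,0,-7],
    [0,0,-6],
    [0,0,-5],
    [0,0,0],
  ],
  gripper=[40,40,40,40,40],
)

```text
clock: 10.33
eef_pos: [513.3, 170.7, 82.0]
tool_rot: [3.141, 0.0, -0.201]
force: [-0.3, -0.5, -3.6]
width: 55.2
```

```bash
python3 rel.py s10|grep -v "^1[01]"
```

```text
-20 10 61 [(array([530.1, 179.7]), 8.8), (array([521.2, 175.4]), 5.1)]
-5 25 92 [(array([552.9, 186.1]), 4.4), (array([513. , 170.2]), 0.6)]
25 55 180 [(array([552.9, 183.2]), 5.1), (array([513.2, 170.1]), 0.7)]
40 70 189 [(array([552.7, 184.3]), 4.7), (array([513.2, 170.1]), 0.7)]
55 85 196 [(array([552.5, 182.5]), 5.5), (array([513. , 170.2]), 0.6)]
70 100 191 [(array([551.8, 187.6]), 4.4), (array([513., 170.]), 0.6)]
85 115 125 [(array([546.1, 200.1]), 2.7), (array([513.5, 170. ]), 0.6)]
sleeve minz [20.01139327 20.04454156 20.10808236 20.20663352 20.22223859]
```

View pics/s10.png

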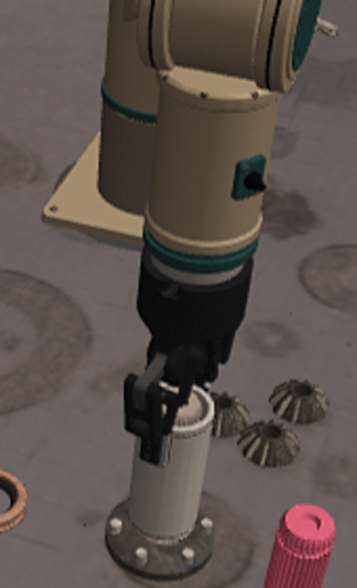

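Nearly down: lower rim about 14 mm above the flange, the shaft end visible inside the top, axes within about 1.5 mm. Last bit in small steps, watching the force.

Request:
arm_command(
  rot=[
    [0,0,0],
    [0,0,0],
    [0,0,0],
    [0,0,0],
  ],
  slide=[
    [-1,0,-4],
    [0,0,-4],
    [0,0,-2],
    [0,0,0],
  ],
  gripper=[40,40,40,40],
)

```text
clock: 10.72
eef_pos: [513.6, 171.0, 72.5]
tool_rot: [-3.14, -0.002, -0.201]
force: [-0.4, -0.4, -2.7]
width: 55.1
```

Request:
arm_command(
  rot=[
    [0,0,0],
    [0,0,0],
  ],
  slide=[
    [0,0,-2],
    [0,0,0],
  ],
  gripper=[40,40],
)

```text
clock: 10.88
eef_pos: [513.8, 171.1, 70.6]
tool_rot: [-3.14, -0.003, -0.201]
force: [0.1, 0.3, -3.0]
width: 55.2
```

Request:
arm_command(
  rot=[
    [0,0.1,0],
    [0,0,0],
  ],
  slide=[
    [-1,-0.5,-1.5],
    [0,0,0],
  ],
  gripper=[40,40],
)

```text
clock: 11.05
eef_pos: [512.9, 170.6, 69.1]
tool_rot: [-3.14, -0.001, -0.201]
force: [0.4, 0.9, -2.9]
width: 54.9
```

Request:
arm_command(
  rot=[
    [0,0,0],
    [0,0,0],
  ],
  slide=[
    [0,0,-1.5],
    [0,0,0],
  ],
  gripper=[40,40],
)

```text
clock: 11.22
eef_pos: [513.4, 170.8, 68.2]
tool_rot: [-3.139, -0.002, -0.201]
force: [0.2, 0.2, -1.9]
width: 55.3
```

Request:
arm_command(
  rot=[
    [0,0,0],
    [0,0,0],
  ],
  slide=[
    [0,0,-1.5],
    [0,0,0],
  ],
  gripper=[40,40],
)

```text
clock: 11.38
eef_pos: [513.7, 171.0, 68.3]
tool_rot: [-3.138, -0.002, -0.201]
force: [0.3, -0.5, -3.9]
width: 55.0
```

```bash
python3 rel.py s11|grep -v "^1[01]"
```

```text
-5 11 118 [(array([524.3, 176.1]), 5.5), (array([514.9, 171.3]), 3.9)]
25 41 175 [(array([552.5, 184.6]), 5.1), (array([513.4, 170.6]), 0.6)]
40 56 187 [(array([552.4, 185.8]), 4.9), (array([513.6, 170.1]), 0.6)]
55 71 187 [(array([553.1, 183.8]), 5.2), (array([513.4, 170.4]), 0.6)]
70 86 178 [(array([552.1, 185.9]), 5.1), (array([513.3, 170.4]), 0.6)]
85 101 135 [(array([547.6, 198.4]), 2.9), (array([513.9, 169.9]), 0.6)]
sleeve minz [ 9.12527908  9.60927753  9.73350337 10.21257522 10.26102885]
```

View pics/s11.png

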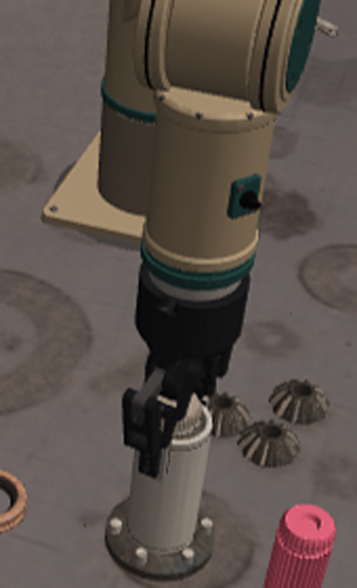

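Request:
arm_command(
  rot=[
    [0,0,0],
    [0,0,0],
  ],
  slide=[
    [-0.5,0,-3],
    [0,0,0],
  ],
  gripper=[40,40],
)

```text
clock: 11.6
eef_pos: [515.0, 171.7, 68.4]
tool_rot: [-3.134, -0.005, -0.202]
force: [0.8, -0.1, -3.3]
width: 55.2
```

Run:
```python
from h import *
from cell import get_image
p,d=get_image("side");W=cloud("side",d.astype(float))
m=(p.min(-1)>120)&(abs(W[...,0]-513)<35)&(abs(W[...,1]-171)<35)&(W[...,2]>60)
q=W[m];r=np.hypot(q[:,0]-513,q[:,1]-170.5)
k=q[(r>23)&(r<29)];print("rim z pct",np.percentile(k[:,2],[90,97,99]),len(k))
k=q[r<17];print("shaft",np.percentile(k[:,2],[50,97,99]))
```

```text
rim z pct [142.33861539 142.72839986 142.87222615] 65
shaft [157.45555001 159.19802207 159.27360535]
```

The rim is at z≈142 with the shaft standing about 17 mm proud, and z will go no lower, so the sleeve is home. Releasing.

Request:
arm_command(
  rot=[
    [-0.3,0.2,0],
    [0,0,0],
    [0,0,0],
    [0,0,0],
    [0,0,0],
  ],
  slide=[
    [-1,-0.5,0.3],
    [0,0,0],
    [0,0,0],
    [0,0,0],
    [0,0,0],
  ],
  gripper=[40,60,85,85,85],
)

```text
clock: 12.07
eef_pos: [515.2, 171.5, 68.0]
tool_rot: [-3.141, -0.005, -0.202]
force: [-0.7, -0.1, -0.2]
width: 85.2
```

Request:
arm_command(
  rot=[
    [0,0,0],
    [0,0,0],
    [0,0,0],
    [0,0,0],
    [0,0,0],
  ],
  slide=[
    [0,0,0],
    [0,0,0],
    [0,0,8],
    [0,0,8],
    [0,0,8],
  ],
  gripper=[85,85,85,85,85],
)

```text
clock: 12.48
eef_pos: [514.0, 171.1, 92.1]
tool_rot: [3.141, -0.002, -0.202]
force: [-0.4, 0.3, 0.2]
width: 84.9
```

Request:
arm_command(
  rot=[
    [0,0,0],
    [0,0,0],
    [0,0,0],
    [0,0,0],
    [0,0,0],
  ],
  slide=[
    [0,0,15],
    [0,0,20],
    [0,0,20],
    [0,0,20],
    [0,0,20],
  ],
  gripper=[85,85,85,85,85],
)

```text
clock: 12.9
eef_pos: [512.2, 170.0, 193.1]
tool_rot: [3.139, -0.0, -0.203]
force: [0.9, 0.7, -0.3]
width: 85.1
```

Request:
arm_command(
  rot=[
    [0,0,0],
    [0,0,0],
    [0,0,0],
    [0,0,0],
    [0,0,0],
  ],
  slide=[
    [0,0,20],
    [0,0,20],
    [0,0,0],
    [0,0,0],
    [0,0,0],
  ],
  gripper=[85,85,85,85,85],
)

```text
clock: 13.32
eef_pos: [514.9, 170.1, 244.3]
tool_rot: [-3.136, -0.011, -0.204]
force: [-0.0, -0.0, -0.4]
width: 84.7
```

Run:
```python
from h import *
from cell import get_image,telemetry
p,d=get_image("side");W=cloud("side",d.astype(float));cv2.imwrite("pics/end.png",p[:,:,::-1])
print(telemetry.read_state()['eef_pos'],telemetry.read_state()['force'])
for nm,x,y,h in(("long",513,170.5,141),("short",539,-238,75)):
    q=W[(abs(W[...,0]-x)<40)&(abs(W[...,1]-y)<40)&(W[...,2]>20)&(W[...,2]<h+5)]
    for lo,hi in((22,50),(50,h-25),(h-4,h+4)):
        b=q[(q[:,2]>lo)&(q[:,2]<hi)];r=np.hypot(b[:,0]-x,b[:,1]-y);b=b[r>21]
        if len(b)>5:print(nm,lo,hi,fitc(b),b[:,2].max().round(1))
```

```text
[514.5763126  170.0225536  243.79872538] [ 0.00369206  0.07751505 -0.07176625]
long 22 50 [512.9 170.5  29.7] 50.0
long 50 116 [515.2 171.   28.2] 115.9
long 137 145 [516.9 171.3  26. ] 143.9
short 22 50 [ 541.  -237.4   26.2] 49.9
short 71 79 [ 540.5 -237.7   26. ] 78.3
```

View pics/end.png

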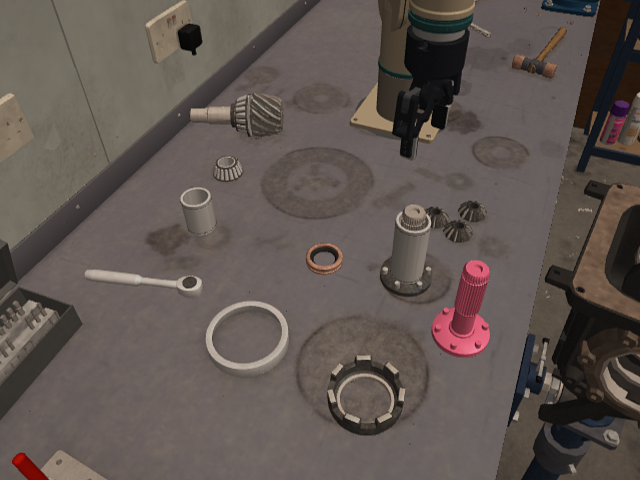

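The end picture shows the long sleeve on the grey axle at (410,250) with the shaft end proud at (413,215), the gripper well clear, and the short sleeve unmoved at (198,212). The fits hint at a small lean, so I'll check that once more.

Run:
```python
from h import *
from cell import get_image,telemetry
from scipy.optimize import least_squares
p,d=get_image("side");W=cloud("side",d.astype(float))
q=W[195:295,375:440].reshape(-1,3)
for lo in range(25,140,15):
    b=q[(q[:,2]>lo)&(q[:,2]<lo+15)&(np.hypot(q[:,0]-514,q[:,1]-171)<36)]
    x=least_squares(lambda c:np.hypot(b[:,0]-c[0],b[:,1]-c[1])-28.5,[513,170],loss='soft_l1');print(lo,len(b),x.x.round(1))
s=telemetry.read_state();print(s['clock'],s['qd'].round(3))
cv2.imwrite("pics/endc.png",cv2.resize(p[190:300,360:450,::-1],None,fx=5,fy=5,interpolation=2))
```

```text
25 196 [514.1 170.8]
40 195 [514.5 170.8]
55 194 [514.5 170.9]
70 213 [514.6 170.9]
85 212 [514.9 171. ]
100 226 [514.9 170.9]
115 252 [515.2 170.9]
130 502 [512.9 170.4]
13.4167 [ 0.003  0.016 -0.005  0.007 -0.002 -0.     0.001]
```

View pics/endc.png

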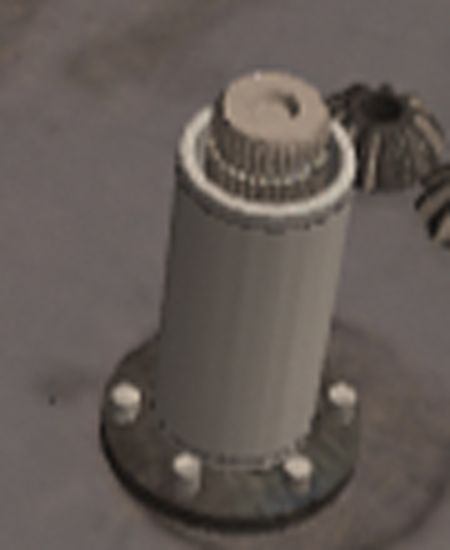

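The close crop shows the sleeve seated on the flange, lower rim at (235,460), with the shaft proud at (270,110). Lean is under 1° and the axis offset about 2.5 mm. Handing in.

```bash
python3 -c "
from cell import ctrl; print(ctrl.finish_job())"
```

```text
the job is handed in; nothing more can be done
None
```

The long sleeve is home on the grey stub axle and released. I gripped it near its top, lowered it over the shaft while still holding it, and opened the fingers only once it would go no lower. I handed in at about 13.4 s; no verdict was reported.

**Last checks, all within limits:**

| Check | Measured | Limit |
|---|---|---|
| Rim height | about 142 mm (141 expected when home) | lower end within 10 mm of flange |
| Axis offset from shaft | about 2.5 mm | 12 mm |
| Lean | under 1° | 10° |
| Short sleeve movement | under 1 mm | 30 mm |

The gripper is open and well clear of everything, with the force reading near zero.

**Checks that disagreed:**
- **Gripper height:** the camera put the fingertips about 32 mm higher than the reported tool position, so I set grasp and seating heights by camera.
- **Seating force:** the force reading did not rise when the sleeve touched the flange. I judged it home because it stopped descending and from the rim height.

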